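# Tip spacer blocks into the flap-top return box

### The arm

A 6-joint arm with a two-finger parallel gripper is mounted at the origin on a cart in front of the work surface, level with it; the furniture and walls round the work are solid. World frame = base frame: x ahead of the robot, y to its left, z up, the work surface at z = 0. Lengths are in mm, angles in rad, forces in N, time in s.
With the tool pointing down it reaches from about 300 to 775 mm from the base axis. Payload 14.6 kg.
Tool frame: the origin (TCP) lies midway between the tips of the shut fingers; the grasp point (between the pads) lies 19 mm behind it (pinch_z is the distance from the TCP to the grasp point, in mm); z points along the fingers, y is the direction in which the jaws open and shut (so a half turn about z gives the same grasp; the last joint's range is limited). The gripper opens to 94 mm and grips with 3 to 60 N. Pads are 16 mm wide; open, the fingers measure 119 mm over their backs; the gripper's body (75 mm by 177 mm) begins 78 mm behind the grasp point.
Start: joints at [-1.215, 0.3, 1.521, -0, 1.321, -0.067], TCP at [225.666, -501.562, 205.446] pointing down, gripper open.
Joint ranges: [-3.03, 3.03], [-0.79, 2.21], [0.23, 2.52], [-1.04, 4.18], [0, 3.07], [-2.55, 2.55]. Speed limits (rad/s): [2.22, 2.22, 2.57, 3.14, 3.14, 3.14].

### API

Orientations are given as [roll, pitch, yaw] about the fixed x, y, z axes, in that order (R = Rz(yaw) Ry(pitch) Rx(roll)).
In Python, from cell import read_state, camera, sign_off, pinch_z gives the robot as it stands. The module is installed in compiled form; this text tells all that it offers.
- The arm moves only by the tool servo_tool, never from a script. Its argument "series" is a list of rows, each a list of 6 numbers: the shift along the tool's x, y, z in cm, then the turn, a rotation vector about the tool's x, y, z in rad. In form: [[tx, ty, tz, rx, ry, rz], ...]. A call has exactly 10 rows; each row is the pose to reach, as a shift and turn from the pose commanded when the call began, along the tool's axes at that moment; what a row does not reach only later rows make up. A row lasts 1/12 s, in which the tool goes at most 41.7 mm and 7.16 degrees, less where a joint would pass 70% of its speed; a pose out of reach is approached as far as the arm can. A call with a gripper value outside its range is refused whole. "gripper" is the finger opening in cm, from 0 to 9.4, set as the call begins (left out, the last holds). The fingers move at their own pace and stop on an object; "grip_force" is the grip in N (left out, the last holds). Time passes only in rows, so rows that repeat a pose let the fingers close, or fill a call up. It gives the time, the measured TCP pose, the force and the opening at its end, in the units of the state.
- read_state(): the state, without advancing time (a new reading comes with each control period).
- camera(name): name is "scene" or "top" or "wrist"; returns a dict with "pixels" (480x640x3 uint8, red, green, blue), "fx", "fy", "cx", "cy" (pixels), "pose" (4x4, takes a point from camera to world coordinates); the wrist camera has in their place "mount" (4x4, takes a point from camera to tool coordinates, whose origin is the TCP and whose axes are the flange's). Camera axes: x right, y down, z forward; pixel columns grow to the right and rows downward; lengths in mm; the calibration is good to about 2 mm. A picture is of the moment at which its call begins: read the wrist's pose just before it. There is no depth.
- sign_off(): hands the job in, once; it reports no verdict.
The state is a dict: "clock": time; "joints": joint angles; "qd": joint speeds; "effort": joint torques, N m; "eef_pos": TCP position; "eef_rot": TCP orientation; "wrist_force": force on the tool from outside, world axes, zero at the start; "moment": the same for the moment, N m; "finger_gap": finger opening in mm.
Only numpy, scipy, OpenCV 4.12 (cv2) and the standard library are available. Lean on these libraries where they do the work, as an engineer would, in place of code of your own. Each camera call takes 0.05 s, during which the arm holds its last target.

### The job

Pick up the metal scoop that holds the two white spacer blocks, push the sprung flap of the grey return box open with the scoop's nose and tip the scoop so that both blocks slide through, keeping the flap held open with the scoop until both are in. Then let the flap close and set the empty scoop down upright anywhere on the table, let go. Leave the other scoop, the one with the black star knob, where it is.

Things in the scene. Friction and masses are not known exactly. Their poses are not given: they have to be found in the camera images.
- scoop_grip (a point): Grip point on the upright black handle plate of the scoop that holds the white blocks, 80 mm above the scoop's underside. Axes: x from open nose to rear, y across, z up. The plate is 12 mm thick (x), 44 mm wide (y), 39 to 101 mm above the underside: pinch it from above across the 12 mm. The nose edge is 110 mm in -x of this point, its underside 74.5 mm lower.
- scoop: The same scoop as a whole: sheet steel, 116 x 76 mm, about 0.18 kg. Origin on its underside, 60 mm behind the nose edge, 50 mm before the handle; same axes. Side walls 36 mm high, 25 at the nose, rear wall 46. No wall at the nose: the last 30 mm of floor rise by 10 degrees. It stands on the table, nose roughly to the robot's right.
- other_scoop_grip (a point): The same point of a second, identical scoop, which holds only a black star knob (40 mm across, 22 mm high). To be left alone. Either scoop may be the left or the right one.
- thick_block_center (a point): Centre of the thicker white spacer block, 25 x 40 x 18 mm (x, y, z), 49 g, flat in the scoop, long side roughly along the scoop. Smooth: it slides on steel from a slope of 16 to 23 degrees, over the rising nose 10 degrees later; a scoop tipped 45 degrees nose-down empties within a second.
- thin_block_center (a point): Centre of the thinner white spacer block, 20 x 50 x 12 mm (x, y, z), 32 g, equally smooth, flat beside the other one in the same scoop.
- return_box: Grey steel box with a clear pane on the robot's side, fixed to the table, 140 x 140 mm, 130 mm high. Origin at the centre of its underside, x roughly to the robot's left, y roughly to the robot, z up. The slot in its top runs from x = -45 to +45 mm, 114 mm wide in y, centred, closed by the flap; the rim round it is 25 mm wide at left and right. Inside 134 x 134 mm, floor 4 mm thick.
- flap (a joint): Opening of the sprung steel flap, rad: 0 shut, level with the box top; up to 1.3. Hinge along the slot's left edge (box x = +45 mm, z = 130); the free edge, at the right, swings down. Bring the scoop in over the hinge, its x along the box's, and press near mid-flap; the blocks slide on along the flap. About 2 N at 45 mm from the hinge opens it 0.7 rad; the blocks' weight alone hardly moves it.
Mind the look-alikes: they are no part of the job. Leave any blue, purple or yellow look-alike of the part that bears thin_block_center alone.

How it is judged:
By the outcome, as a careful person would: the job done as asked, in the order asked, and still so for the second after the job is handed in, with the robot touching nothing.
It also fails if it takes over 61 s, if anything falls off the work surface, if the arm or the gripper's body presses on something with over 40 N, if the wrist force passes 120 N, or if a joint passes its speed limit or range.

## Working session

There is one attempt and no reset: what is moved stays moved. The work goes in short steps, Python scripts to look and compute and a tool call to move; the robot and the scene stay as the last step left them, time stands still between calls to the robot, and variables do not carry over. Pictures are saved under pics/ and viewed, and the job is handed in when it is done.

Besides the shell and the picture viewer there is one more tool, called after "Emit:" in YAML: its name, and indented under it one key for each argument. servo_tool: Moves the arm, as the interface text tells. Its arguments: {"type":"object","properties":{"series":{"type":"array"},"gripper":{"type":"number"},"grip_force":{"type":"number"}},"required":["series"]}

```bash
mkdir -p pics; ls
python3 - <<'E'
from cell import *
import cv2,numpy as np
for n in ("scene","top"):
    c=camera(n); cv2.imwrite(f"pics/{n}0.png",c["pixels"][...,::-1])
    print(n,c["fx"],c["fy"],c["cx"],c["cy"]); print(np.round(c["pose"],4).tolist())
s=read_state(); print({k:np.round(v,3).tolist() for k,v in s.items()}); print(pinch_z)
E
```

```text
pics
scene 498.2194087726962 498.2194087726962 314.85139329063713 242.22569536611272
[[-0.9, -0.1773, 0.3981, 87.6983], [-0.4358, 0.3515, -0.8285, 1008.2039], [0.007, -0.9192, -0.3937, 492.6772], [0.0, 0.0, 0.0, 1.0]]
top 442.22475279759595 442.22475279759595 323.2664233053662 236.4623092482355
[[0.0193, -0.9988, 0.0443, 419.0127], [-0.9998, -0.0193, -0.0003, 189.7448], [0.0011, -0.0443, -0.999, 995.5931], [0.0, 0.0, 0.0, 1.0]]
{'clock': 0.1, 'joints': [-1.215, 0.3, 1.522, 0.0, 1.321, -0.067], 'qd': [0.001, -0.002, -0.002, -0.0, -0.002, -0.001], 'effort': [0.002, -53.264, -35.328, 0.071, 0.024, -0.0], 'eef_pos': [225.588, -501.363, 204.935], 'eef_rot': [-3.141, -0.0, 0.423], 'wrist_force': [0.307, 0.625, 0.596], 'moment': [-0.015, 0.039, -0.022], 'finger_gap': 93.867}
18.8
```

View pics/scene0.png

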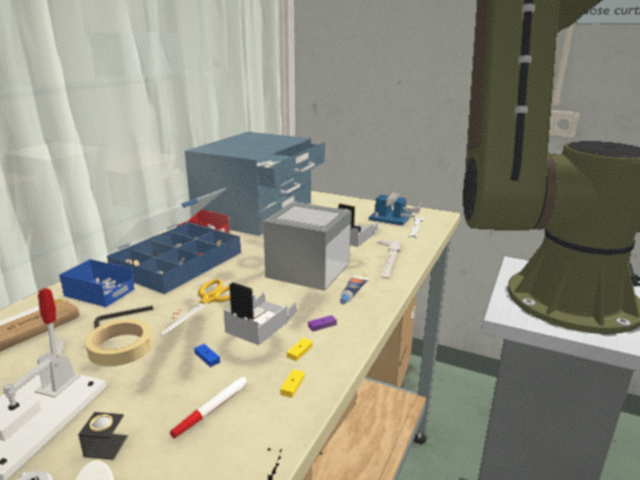

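View pics/top0.png

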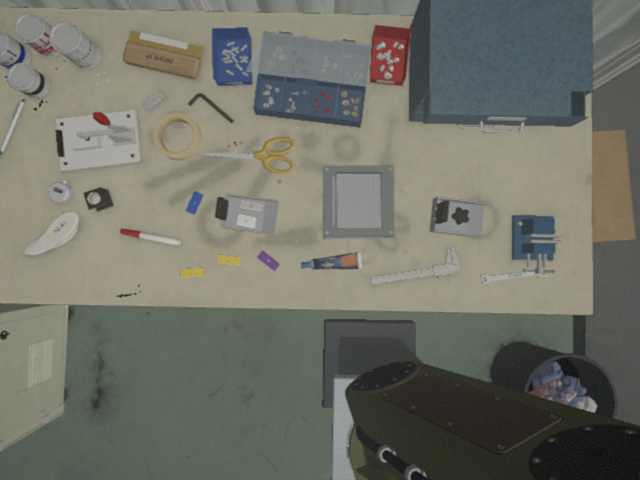

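The top view shows the scoop with white blocks at (247,215), its black handle at (221,208). The other scoop with the star knob is at (460,216), and the box is at (358,202). Coloured look-alike blocks: blue (194,202), purple (268,260), yellow (228,260) and (192,272). I choose the left scoop and check it in a crop.

```bash
cat > h.py <<'E'
import cv2,numpy as np
from cell import *
from scipy.spatial.transform import Rotation as R
def ray(c,u,v,T=None):
    T=np.array(c["pose"] if T is None else T)
    d=T[:3,:3]@np.array([(u-c["cx"])/c["fx"],(v-c["cy"])/c["fy"],1.]); return T[:3,3],d
def onz(c,u,v,z,T=None):
    o,d=ray(c,u,v,T); return o+d*(z-o[2])/d[2]
def proj(c,p,T=None):
    T=np.array(c["pose"] if T is None else T); q=T[:3,:3].T@(np.array(p)-T[:3,3]); return np.array([c["fx"]*q[0]/q[2]+c["cx"],c["fy"]*q[1]/q[2]+c["cy"]])
def toolT():
    s=read_state(); T=np.eye(4); T[:3,:3]=R.from_euler('xyz',s["eef_rot"]).as_matrix(); T[:3,3]=s["eef_pos"]; return T
def save(n,px): cv2.imwrite(f"pics/{n}.png",px[...,::-1])
E
python3 - <<'E'
from h import *
c=camera("top"); p=c["pixels"]
a=cv2.resize(p[185:245,195:295],None,fx=8,fy=8,interpolation=cv2.INTER_CUBIC); save("c_scoop",a)
a=cv2.resize(p[155:245,310:410],None,fx=6,fy=6,interpolation=cv2.INTER_CUBIC); save("c_box",a)
E
```

```text
(no output)
```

View pics/c_scoop.png

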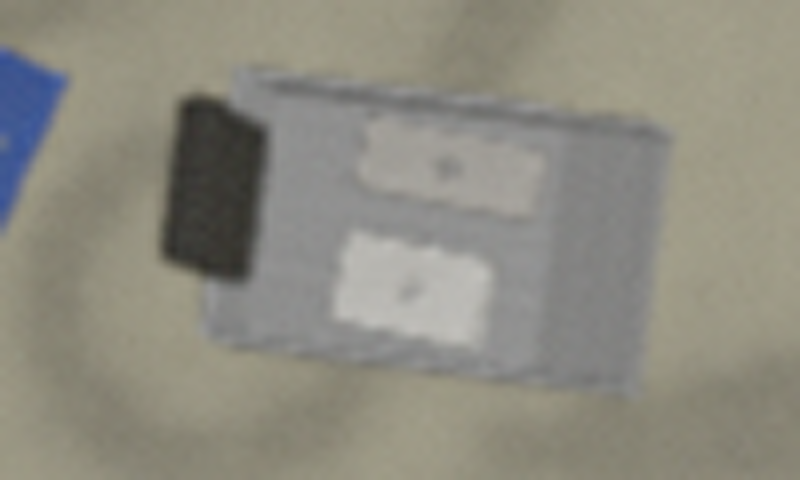

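View pics/c_box.png

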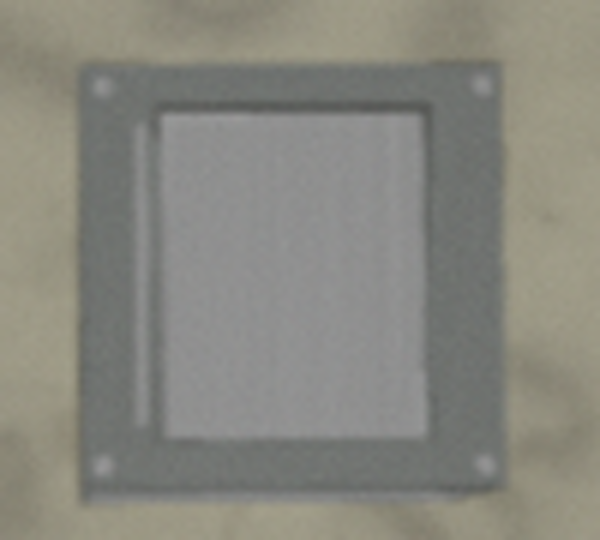

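The crop confirms the two white blocks: thin one at crop (450,165), thick one at (412,288), with the black handle on the left. The box flap has its hinge on the left, as described. Next I measure.

Run:
```python
from h import *
c=camera("top")
f=lambda x,y,z,k,u0,v0: onz(c,(x+.5)/k-.5+u0,(y+.5)/k-.5+v0,z)
S=lambda x,y,z:f(x,y,z,8,195,185); B=lambda x,y,z:f(x,y,z,6,310,155)
# handle left top edge
a,b=S(188,95,101),S(163,262,101); print("handle L edge",a,b,np.linalg.norm(a-b))
n1,n2=S(669,130,25),S(632,392,25); print("nose",n1,n2,np.linalg.norm(n1-n2))
r1,r2=S(238,72,36),S(207,343,36); print("rear",r1,r2,np.linalg.norm(r1-r2),np.linalg.norm(r1-n1),np.linalg.norm(r2-n2))
xa=(r1+r2-n1-n2)[:2]; print("scoop x-axis yaw",np.arctan2(xa[1],xa[0]), "from walls", [np.arctan2(*(q[1::-1])) for q in (r1-n1,r2-n2)], "edge", np.arctan2(*((b-a)[1::-1]))+np.pi/2)
m=(a+b)/2; 
nm=(n1+n2)/2; ux=xa/np.linalg.norm(xa); print("grip from handle",m[:2]-6*ux,"from nose",nm[:2]+110*ux, "rear",((r1+r2)/2)[:2]-6*ux)
print("thick",S(412,288,22),"thin",S(450,165,16))
cs=[B(81,64,130),B(500,62,130),B(503,488,130),B(81,492,130)]
print("box",np.round(cs,1),np.mean(cs,0)); 
for i in range(4): print(np.linalg.norm(cs[i]-cs[(i+1)%4]))
sc=[B(103,87,130),B(483,85,130),B(486,465,130),B(103,465,130)]; print(np.mean(sc,0))
x=sc[0]+sc[3]-sc[1]-sc[2]; print("box x yaw",np.arctan2(x[1],x[0]))
x=sc[3]+sc[2]-sc[1]-sc[0]; print("box y yaw-90",np.arctan2(x[1],x[0]))
```

```text
handle L edge [535.9554915  404.85948201 101.        ] [493.29677126 409.92559488 101.        ] 42.95849057143144
nose [538.77851243 290.35615875  25.        ] [466.30987144 298.79425274  25.        ] 72.95824392793897
rear [551.01647526 407.05317864  36.        ] [476.86461837 413.31003618  36.        ] 74.4153623017474 117.85144117633334 115.52604614491923
scoop x-axis yaw 1.4725348756738212 from walls [np.float64(1.466308708022327), np.float64(1.478887505192402)] edge 4.5941834798335055
grip from handle [514.03751096 401.42148109] from nose [513.3355663  404.04459069] rear [513.35192639 404.21055005]
thick [493.99857883 360.49718613  22.        ] thin [528.93435218 351.91661298  16.        ]
box [[598.  192.6 130. ]
 [601.4  54.8 130. ]
 [461.1  52.1 130. ]
 [457.1 189.9 130. ]] [529.417684   122.32526288 130.        ]
137.83805740230068
140.28430818368028
137.84149927655355
140.90336161361247
[529.70937799 121.51250559 130.        ]
box x yaw 1.5928897177009682
box y yaw-90 -3.1218927891081134
```

```bash
cat >> h.py <<'E'
def down(yaw): return R.from_euler('xyz',[np.pi,0,yaw]).as_matrix()
def rel(p,Rm,T=None):
    T=toolT() if T is None else T
    return np.round(np.r_[T[:3,:3].T@(np.array(p)-T[:3,3])/10, R.from_matrix(T[:3,:3].T@Rm).as_rotvec()],3).tolist()
E
python3 - <<'E'
from h import *
T=toolT()
p0=T[:3,3];p1=np.array([513.6,403,190])
for k in (1,2,3):
    p=p0+(p1-p0)*k/3; p[2]=235 if k<3 else 190
    y=.423+(3.036-.423)*k/3
    Rn=down(y); print(rel(p,Rn,T)); T=np.eye(4);T[:3,:3]=Rn;T[:3,3]=p
E
```

```text
[21.124, -23.556, -2.971, -0.001, -0.0, -0.871]
[31.624, 0.995, 0.0, 0.0, 0.0, -0.871]
[19.606, 24.832, 4.5, 0.0, 0.0, -0.871]
```

Emit:
servo_tool:
  series:
    - [2.1,-2.4,-0.6,0,0,-0.09]
    - [4.2,-4.7,-1.2,0,0,-0.17]
    - [6.3,-7.1,-1.8,0,0,-0.26]
    - [8.4,-9.4,-2.4,0,0,-0.35]
    - [10.6,-11.8,-3.0,0,0,-0.44]
    - [12.7,-14.1,-3.0,0,0,-0.52]
    - [14.8,-16.5,-3.0,0,0,-0.61]
    - [16.9,-18.8,-3.0,0,0,-0.7]
    - [19.0,-21.2,-3.0,0,0,-0.78]
    - [21.1,-23.6,-3.0,0,0,-0.87]
  gripper: 9.4

```text
clock: 1.03
eef_pos: [321.3, -198.3, 235.5]
eef_rot: [3.141, 0.0, 1.296]
wrist_force: [0.3, -0.6, 0.5]
finger_gap: 94.5
```

Emit:
servo_tool:
  series:
    - [3.2,0.1,0,0,0,-0.09]
    - [6.3,0.2,0,0,0,-0.17]
    - [9.5,0.3,0,0,0,-0.26]
    - [12.6,0.4,0,0,0,-0.35]
    - [15.8,0.5,0,0,0,-0.44]
    - [19.0,0.6,0,0,0,-0.52]
    - [22.1,0.7,0,0,0,-0.61]
    - [25.3,0.8,0,0,0,-0.7]
    - [28.5,0.9,0,0,0,-0.78]
    - [31.6,1.0,0,0,0,-0.87]

```text
clock: 1.87
eef_pos: [417.7, 103.1, 235.5]
eef_rot: [3.141, 0.0, 2.167]
wrist_force: [0.2, -1.1, 0.5]
finger_gap: 93.6
```

Emit:
servo_tool:
  series:
    - [2.0,2.5,0,0,0,-0.09]
    - [3.9,5.0,0,0,0,-0.17]
    - [5.9,7.4,0,0,0,-0.26]
    - [7.8,9.9,0,0,0,-0.35]
    - [9.8,12.4,0,0,0,-0.44]
    - [11.8,14.9,1.0,0,0,-0.52]
    - [13.7,17.4,2.0,0,0,-0.61]
    - [15.7,19.9,3.0,0,0,-0.7]
    - [17.6,22.3,4.0,0,0,-0.78]
    - [19.6,24.8,4.5,0,0,-0.87]

```text
clock: 2.7
eef_pos: [513.9, 403.6, 188.7]
eef_rot: [-3.14, -0.001, 3.037]
wrist_force: [-0.4, -0.8, 0.1]
finger_gap: 94.1
```

Run:
```python
from h import *
s=read_state(); T=toolT(); c=camera("wrist"); save("w1",c["pixels"])
print({k:np.round(s[k],3).tolist() for k in ("clock","joints","eef_pos","eef_rot","wrist_force")})
W=T@np.array(c["mount"])
ux=np.array([np.cos(1.468),np.sin(1.468),0]); uy=np.array([-ux[1],ux[0],0]); g=np.array([513.6,403,80])
print(c["fx"],c["cx"],c["cy"],np.round(c["mount"],3).tolist())
for dx,dy in((-6,-22),(-6,22),(6,22),(6,-22)): print(proj(c,g+dx*ux+dy*uy+[0,0,21],W).round(1))
```

```text
{'clock': 2.7, 'joints': [0.61, 0.548, 1.211, -0.0, 1.384, -0.856], 'eef_pos': [513.864, 403.611, 188.7], 'eef_rot': [-3.14, -0.001, 3.037], 'wrist_force': [-0.358, -0.79, 0.081]}
407.0221694691812 324.46779134830587 233.96548273493252 [[-0.001, -0.969, -0.247, 71.256], [1.0, -0.001, -0.0, 0.516], [0.0, -0.247, 0.969, -179.093], [0.0, 0.0, 0.0, 1.0]]
[314.6 269.2]
[314.  206.5]
[332.  206.4]
[331.9 269.2]
```

View pics/w1.png

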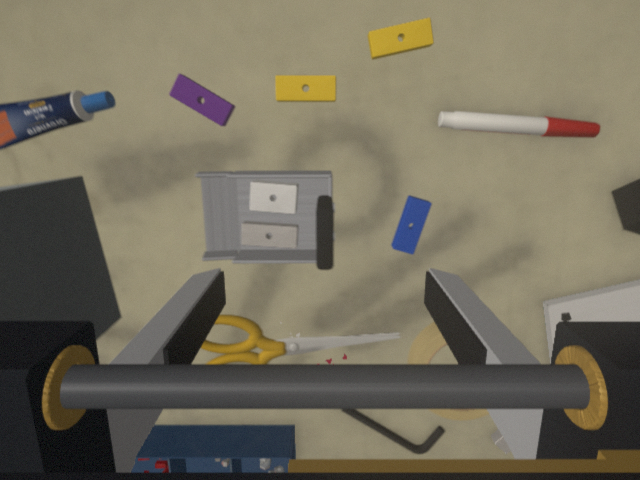

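The wrist view shows the handle at columns 316–333 and rows 196–269, within about 1 mm of where I predicted it. The white blocks lie in front of it at (273,198) and (269,235). Descending to grasp.

Emit:
servo_tool:
  series:
    - [0,0,1.3,0,0,0]
    - [0,0,2.6,0,0,0]
    - [0,0,3.9,0,0,0]
    - [0,0,5.2,0,0,0]
    - [0,0,6.5,0,0,0]
    - [0,0,7.8,0,0,0]
    - [0,0,9.1,0,0,0]
    - [0,0,10.4,0,0,0]
    - [0,0,11.7,0,0,0]
    - [0,0,12.75,0,0,0]

```text
clock: 3.58
eef_pos: [513.8, 402.2, 61.3]
eef_rot: [-3.141, -0.001, 3.033]
wrist_force: [0.7, -0.4, 0.3]
finger_gap: 94.1
```

Emit:
servo_tool:
  series:
    - [0,0,0,0,0,0]
    - [0,0,0,0,0,0]
    - [0,0,0,0,0,0]
    - [0,0,0,0,0,0]
    - [0,0,0,0,0,0]
    - [0,0,0,0,0,0]
    - [0,0,0,0,0,0]
    - [0,0,0,0,0,0]
    - [0,0,0,0,0,0]
    - [0,0,0,0,0,0]
  gripper: 0
  grip_force: 45

```text
clock: 4.42
eef_pos: [514.0, 402.4, 62.9]
eef_rot: [-3.142, -0.0, 3.033]
wrist_force: [0.5, 0.3, 0.9]
finger_gap: 30.7
```

Run:
```python
from h import *
s=read_state();print({k:np.round(s[k],3).tolist() for k in s})
```

```text
{'clock': 4.417, 'joints': [0.608, 0.663, 1.333, -0.0, 1.145, -0.854], 'qd': [0.0, 0.002, 0.001, -0.001, -0.001, 0.001], 'effort': [0.002, -69.791, -32.532, 0.034, 0.068, 0.0], 'eef_pos': [514.005, 402.379, 62.946], 'eef_rot': [-3.142, -0.0, 3.033], 'wrist_force': [0.462, 0.274, 0.885], 'moment': [0.001, -0.109, 0.01], 'finger_gap': 30.709}
```

Fingers still closing; wait a little more.

Emit:
servo_tool:
  series:
    - [0,0,0,0,0,0]
    - [0,0,0,0,0,0]
    - [0,0,0,0,0,0]
    - [0,0,0,0,0,0]
    - [0,0,0,0,0,0]
    - [0,0,0,0,0,0]
    - [0,0,0,0,0,0]
    - [0,0,0,0,0,0]
    - [0,0,0,0,0,0]
    - [0,0,0,0,0,0]

```text
clock: 5.25
eef_pos: [514.0, 402.4, 62.9]
eef_rot: [3.142, 0.0, 3.033]
wrist_force: [0.2, 0.5, -0.2]
finger_gap: 11.4
```

Emit:
servo_tool:
  series:
    - [0,0,-0.5,0,0,0]
    - [0,0,-1,0,0,0]
    - [0,0,-2,0,0,0]
    - [0,0,-3,0,0,0]
    - [0,0,-4.5,0,0,0]
    - [0,0,-6,0,0,0]
    - [0,0,-8,0,0,0]
    - [0,0,-10,0,0,0]
    - [0,0,-12,0,0,0]
    - [0,0,-14,0,0,0]

```text
clock: 6.08
eef_pos: [513.9, 402.3, 205.2]
eef_rot: [3.141, 0.001, 3.033]
wrist_force: [1.0, 0.2, -3.3]
finger_gap: 11.5
```

Run:
```python
from h import *
s=read_state(); print({k:np.round(s[k],3).tolist() for k in ("clock","joints","eef_pos","eef_rot","wrist_force","finger_gap")})
c=camera("wrist"); save("w2",c["pixels"])
c=camera("scene"); save("s2",cv2.resize(c["pixels"][120:400,160:460],None,fx=2,fy=2))
```

```text
{'clock': 6.083, 'joints': [0.608, 0.534, 1.194, 0.0, 1.412, -0.854], 'eef_pos': [513.937, 402.321, 205.201], 'eef_rot': [3.141, 0.001, 3.033], 'wrist_force': [1.038, 0.204, -3.311], 'finger_gap': 11.506}
```

View pics/w2.png

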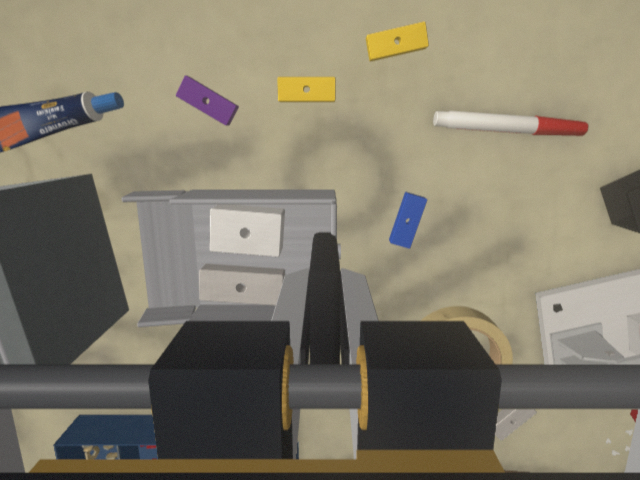

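View pics/s2.png

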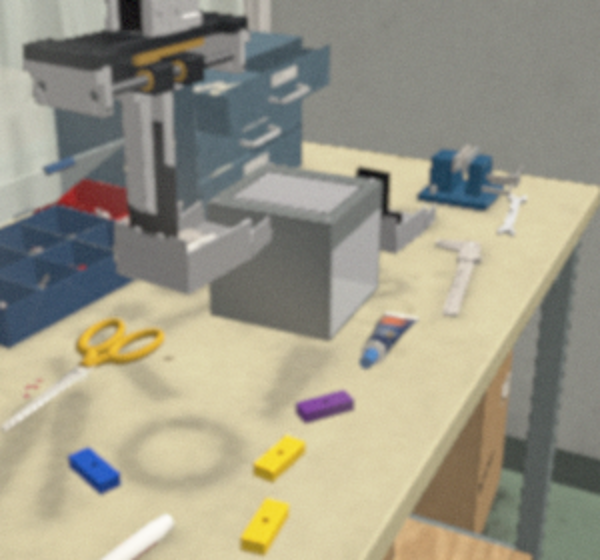

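The scoop is held level: gap 11.5 mm, wrist load −3.3 N. Both blocks are still inside, at (245,232) and (240,287) in the wrist view. Next I plan a gentle traverse and look at the arm's kinematics for the tilt.

```bash
cat >> h.py <<'E'
YB=1.5915; xb=np.array([np.cos(YB),np.sin(YB),0]); yb=np.array([-xb[1],xb[0],0]); zb=np.array([0,0,1.]); BC=np.array([529.6,121.9,0])
NOSE=np.array([0,-110,57.4])
def pose(xn,zn,phi,yn=0):
    sx=np.cos(phi)*xb+np.sin(phi)*zb; sz=-np.sin(phi)*xb+np.cos(phi)*zb
    Rm=np.column_stack([yb,sx,-sz]); return BC+xn*xb+yn*yb+zn*zb-Rm@NOSE, Rm
def hinge(s,c,phi): # nose xn,zn with hinge s behind the nose and c below underside
    return (45-(c+5.5)*np.sin(phi)-s*np.cos(phi), 130+(c+5.5)*np.cos(phi)-s*np.sin(phi))
def noseb(T):
    n=T[:3,3]+T[:3,:3]@NOSE-BC; sx=T[:3,1]; return n@xb,n@yb,n[2],np.degrees(np.arcsin(sx[2]))
E
python3 - <<'E'
from h import *
T=toolT(); print(noseb(T))
p,Rm=pose(0,160,0); r=np.array(rel(p,Rm)); print(r,p)
for k in range(1,21):
    t=k/20; print(np.round(r*(3*t*t-2*t**3),2).tolist())
from scipy.optimize import least_squares
D=np.array([[.3,1.522,549.8,204.9],[.548,1.211,np.hypot(513.86,403.6),188.7],[.663,1.333,np.hypot(514,402.4),62.9],[.534,1.194,np.hypot(513.9,402.3),205.2]])
f=lambda q:np.r_[q[0]+q[1]*np.sin(D[:,0])+q[2]*np.sin(D[:,0]+D[:,1])-D[:,2],q[3]+q[1]*np.cos(D[:,0])+q[2]*np.cos(D[:,0]+D[:,1])-D[:,3]]
o=least_squares(f,[0,450,400,0]);print(o.x,o.fun.round(1))
E
```

```text
(np.float64(172.54303355124645), np.float64(22.668157270844524), np.float64(149.67563482043218), np.float64(0.2553628979168718))
[-3.0900e+00 -1.6879e+01 -1.0430e+00  4.0000e-03  5.0000e-03 -1.3000e-01] [527.32275864 231.87642553 217.4       ]
[-0.02, -0.12, -0.01, 0.0, 0.0, -0.0]
[-0.09, -0.47, -0.03, 0.0, 0.0, -0.0]
[-0.19, -1.03, -0.06, 0.0, 0.0, -0.01]
[-0.32, -1.76, -0.11, 0.0, 0.0, -0.01]
[-0.48, -2.64, -0.16, 0.0, 0.0, -0.02]
[-0.67, -3.65, -0.23, 0.0, 0.0, -0.03]
[-0.87, -4.76, -0.29, 0.0, 0.0, -0.04]
[-1.09, -5.94, -0.37, 0.0, 0.0, -0.05]
[-1.31, -7.18, -0.44, 0.0, 0.0, -0.06]
[-1.54, -8.44, -0.52, 0.0, 0.0, -0.06]
[-1.78, -9.7, -0.6, 0.0, 0.0, -0.07]
[-2.0, -10.94, -0.68, 0.0, 0.0, -0.08]
[-2.22, -12.12, -0.75, 0.0, 0.0, -0.09]
[-2.42, -13.23, -0.82, 0.0, 0.0, -0.1]
[-2.61, -14.24, -0.88, 0.0, 0.0, -0.11]
[-2.77, -15.12, -0.93, 0.0, 0.0, -0.12]
[-2.9, -15.85, -0.98, 0.0, 0.0, -0.12]
[-3.0, -16.41, -1.01, 0.0, 0.0, -0.13]
[-3.07, -16.76, -1.04, 0.0, 0.0, -0.13]
[-3.09, -16.88, -1.04, 0.0, 0.0, -0.13]
[ -4.64655504 410.80015949 449.36521156 -76.82204469] [ 2.2 -2.6  4.8 -4.4 -1.   1.1 -1.3  1.2]
```

Emit:
servo_tool:
  series:
    - [-0.02,-0.12,0,0,0,0]
    - [-0.09,-0.47,-0.03,0,0,0]
    - [-0.19,-1.03,-0.06,0,0,-0.01]
    - [-0.32,-1.76,-0.11,0,0,-0.01]
    - [-0.48,-2.64,-0.16,0,0,-0.02]
    - [-0.67,-3.65,-0.23,0,0,-0.03]
    - [-0.87,-4.76,-0.3,0,0,-0.04]
    - [-1.09,-5.94,-0.37,0,0,-0.05]
    - [-1.31,-7.18,-0.44,0,0,-0.06]
    - [-1.54,-8.44,-0.52,0,0,-0.065]

```text
clock: 7.02
eef_pos: [520.2, 315.4, 208.2]
eef_rot: [-3.142, -0.0, 3.099]
wrist_force: [0.1, -0.3, -3.4]
finger_gap: 11.5
```

Emit:
servo_tool:
  series:
    - [-0.15,-1.27,-0.08,0,0,-0.01]
    - [-0.3,-2.53,-0.16,0,0,-0.02]
    - [-0.44,-3.72,-0.23,0,0,-0.03]
    - [-0.57,-4.84,-0.3,0,0,-0.04]
    - [-0.69,-5.86,-0.36,0,0,-0.045]
    - [-0.79,-6.75,-0.41,0,0,-0.05]
    - [-0.88,-7.49,-0.46,0,0,-0.055]
    - [-0.94,-8.05,-0.49,0,0,-0.06]
    - [-0.99,-8.41,-0.52,0,0,-0.065]
    - [-1.0,-8.53,-0.52,0,0,-0.065]

```text
clock: 7.85
eef_pos: [526.5, 230.7, 213.4]
eef_rot: [-3.142, 0.0, -3.12]
wrist_force: [0.7, 0.4, -3.8]
finger_gap: 11.6
```

Run:
```python
from h import *
s=read_state(); T=toolT(); print(s["clock"],s["joints"].round(3) if hasattr(s["joints"],'round') else s["joints"],noseb(T))
c=camera("top"); save("t3",cv2.resize(c["pixels"][120:260,240:440],None,fx=4,fy=4,interpolation=cv2.INTER_CUBIC))
c=camera("scene"); save("s3",cv2.resize(c["pixels"][100:320,200:420],None,fx=2.7,fy=2.7,interpolation=cv2.INTER_CUBIC))
c=camera("wrist"); save("w3",c["pixels"])
```

```text
7.85 [ 0.349  0.349  1.437 -0.     1.355 -1.243] (np.float64(-1.1405736352415303), np.float64(0.7738474781717553), np.float64(156.030772673183), np.float64(-7.306819807686012e-05))
```

View pics/w3.png

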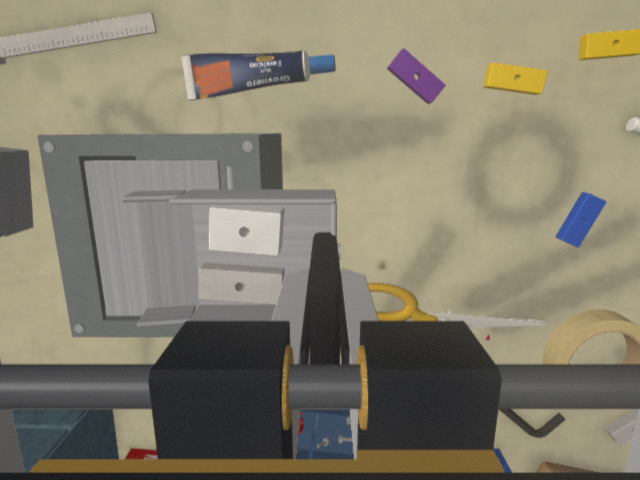

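View pics/s3.png

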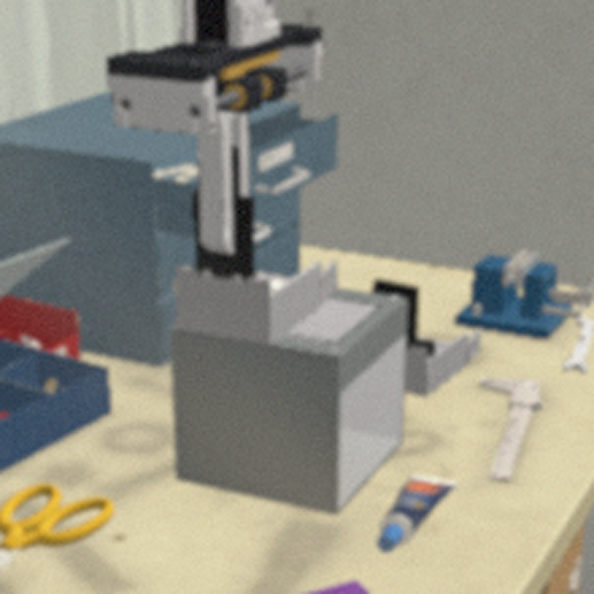

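Run:
```python
from h import *
T=toolT(); c=camera("wrist"); W=T@np.array(c["mount"])
for u,v in((247,146),(48,147),(79,328)):
    q=onz(c,u,v,130,W)-BC; print("screw in box",q@xb,q@yb)
for u,v in((336,191),(171,200),(125,196),(138,322)):  # wall tops
    for z in (36,25):
        zz=T[2,3]-62.9+z; q=onz(c,u,v,zz,W); print((u,v),z,(T[:3,:3].T@(q-T[:3,3])).round(1))
for xn,zn,ph in ((0,150,0),(*hinge(50,8,np.radians(10)),np.radians(10)),):
    p,Rm=pose(xn,zn,ph); print(xn,zn,rel(p,Rm))
```

```text
screw in box 61.05340981656615 62.475936323184435
screw in box -64.55677249814715 61.87725295433322
screw in box -63.67971965660823 -63.37468635418243
(336, 191) 36 [41.2  6.3 26.9]
(336, 191) 25 [39.6  6.6 37.9]
(171, 200) 36 [ 36.6 -78.1  26.9]
(171, 200) 25 [ 34.8 -82.3  37.9]
(125, 196) 36 [  38.7 -101.4   26.9]
(125, 196) 25 [  37.  -106.8   37.9]
(138, 322) 36 [ -31.5 -102.7   26.9]
(138, 322) 25 [ -37.  -108.2   37.9]
0 150 [-0.098, 0.04, 0.587, 0.0, -0.0, 0.001]
-6.584638049113963 134.6124957823183 [-0.097, -1.782, 0.302, -0.174, -0.0, 0.001]
```

Emit:
servo_tool:
  series:
    - [0,-0.05,0.01,-0.005,0,0]
    - [-0.01,-0.18,0.03,-0.018,0,0]
    - [-0.02,-0.38,0.06,-0.038,0,0]
    - [-0.03,-0.6,0.1,-0.061,0,0]
    - [-0.05,-0.85,0.15,-0.087,0,0]
    - [-0.06,-1.1,0.2,-0.113,0,0]
    - [-0.08,-1.35,0.24,-0.136,0,0]
    - [-0.09,-1.55,0.27,-0.156,0,0]
    - [-0.1,-1.7,0.29,-0.169,0,0]
    - [-0.1,-1.78,0.3,-0.174,0,0]

```text
clock: 8.88
eef_pos: [527.9, 212.8, 210.3]
eef_rot: [2.967, -0.0, -3.121]
wrist_force: [0.5, -0.6, -3.2]
finger_gap: 11.6
```

Run:
```python
from h import *
s=read_state(); T=toolT(); j=s["joints"]; print(s["clock"],j.round(3),s["wrist_force"],np.round(noseb(T),2))
# model: find L and j4 sign
q=[-4.6,410.8,449.4,-76.8]
j1,j2,j3=j[:3]
for L in (150,200,250,300):
    w=np.array([0,0,0.]); r=q[0]+q[1]*np.sin(j2)+q[2]*np.sin(j2+j3); z=q[3]+L+q[1]*np.cos(j2)+q[2]*np.cos(j2+j3)
    w=np.array([r*np.cos(j1),r*np.sin(j1),z]); print(L,w+L*T[:3,2]-T[:3,3])
c=camera("scene"); save("s4",cv2.resize(c["pixels"][100:320,200:420],None,fx=2.7,fy=2.7,interpolation=cv2.INTER_CUBIC))
```

```text
8.8833 [ 0.238  0.309  1.508  0.178  1.291 -1.4  ] [ 0.45289765 -0.64247233 -3.1761757 ] [-7.3700e+00 -1.3000e-01  1.3463e+02  1.0030e+01]
150 [ 12.08391784 -55.84709464  -2.76675652]
200 [ 11.90251384 -47.13926978  -2.0023217 ]
250 [ 11.72110984 -38.43144493  -1.23788689]
300 [ 11.53970583 -29.72362008  -0.47345207]
```

View pics/s4.png

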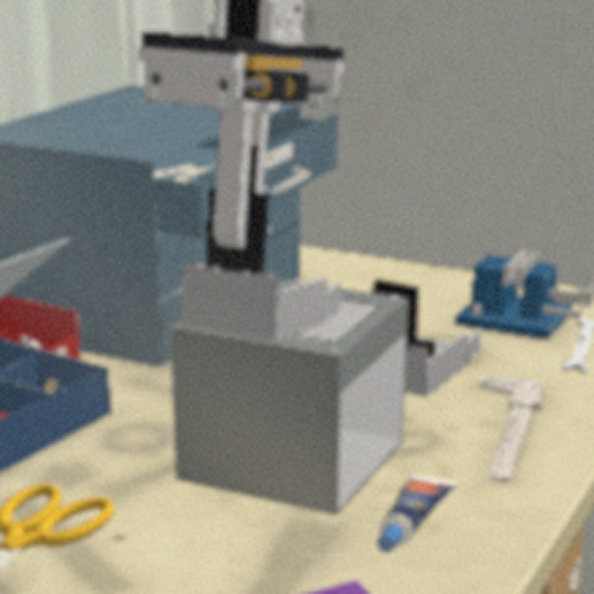

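The tilt drives joint 4 in its roomy positive direction. Now I plan the tip about the hinge.

Run:
```python
from h import *
T=toolT()
for k,ph in enumerate((11.5,15,21,27.5,34,40.5,47,53,58,60)):
    t=(ph-10)/50; p=np.radians(ph); xn,zn=hinge(53,7-2*t,p); P,Rm=pose(xn,zn,p); print(rel(P,Rm,T),np.round((xn,zn),1),P.round(0), round(np.degrees(np.arctan2(130-zn,45-xn)),1))
```

```text
[0.015, -0.408, -0.018, -0.026, -0.0, -0.0] [ -9.4 131.6] [528. 209. 210.] -1.7
[0.015, -0.852, -0.327, -0.087, -0.0, -0.0] [ -9.4 128.2] [528. 204. 212.] 1.9
[0.015, -1.653, -0.793, -0.192, -0.0, -0.0] [ -8.8 122.3] [528. 195. 215.] 8.2
[0.015, -2.568, -1.201, -0.305, -0.0, -0.0] [ -7.5 116. ] [528. 185. 218.] 14.9
[0.015, -3.52, -1.504, -0.419, -0.0, -0.0] [ -5.4 109.9] [528. 176. 219.] 21.7
[0.015, -4.497, -1.699, -0.532, 0.0, -0.0] [ -2.6 104.2] [529. 166. 219.] 28.5
[0.014, -5.488, -1.783, -0.645, 0.0, -0.0] [ 0.8 98.8] [529. 156. 218.] 35.3
[0.014, -6.404, -1.762, -0.75, 0.0, -0.0] [ 4.5 94.2] [529. 147. 217.] 41.5
[0.014, -7.161, -1.673, -0.837, 0.0, -0.0] [ 7.9 90.7] [529. 139. 214.] 46.7
[0.014, -7.46, -1.62, -0.872, 0.0, -0.0] [ 9.4 89.4] [529. 137. 213.] 48.8
```

Emit:
servo_tool:
  series:
    - [0,-0.41,-0.02,-0.026,0,0]
    - [0,-0.85,-0.33,-0.087,0,0]
    - [0,-1.65,-0.79,-0.19,0,0]
    - [0,-2.57,-1.2,-0.305,0,0]
    - [0,-3.52,-1.5,-0.42,0,0]
    - [0,-4.5,-1.7,-0.53,0,0]
    - [0,-5.49,-1.78,-0.645,0,0]
    - [0,-6.4,-1.76,-0.75,0,0]
    - [0,-7.16,-1.67,-0.837,0,0]
    - [0,-7.46,-1.62,-0.872,0,0]

```text
clock: 9.77
eef_pos: [529.6, 135.6, 212.3]
eef_rot: [2.091, -0.001, -3.123]
wrist_force: [1.7, -1.5, -0.4]
finger_gap: 12.0
```

Run:
```python
from h import *
s=read_state(); T=toolT(); j=s["joints"]; print(s["clock"],j.round(3),s["wrist_force"].round(1),np.round(noseb(T),2),s["finger_gap"])
c=camera("scene"); a=cv2.resize(c["pixels"][100:320,200:420],None,fx=2.7,fy=2.7,interpolation=cv2.INTER_CUBIC); save("s5",a)
c=camera("wrist"); save("w5",c["pixels"])
c=camera("top"); save("t5",cv2.resize(c["pixels"][140:260,280:440],None,fx=4,fy=4,interpolation=cv2.INTER_CUBIC))
```

```text
9.7667 [-0.251  0.427  1.67   0.992  1.521 -2.154] [ 1.7 -1.5 -0.4] [ 8.8  -0.09 88.36 60.19] 12.046701481480053
```

View pics/s5.png

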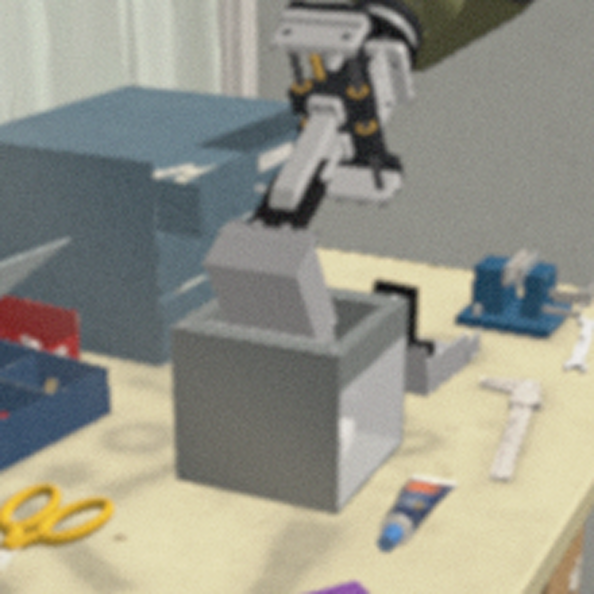

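View pics/w5.png

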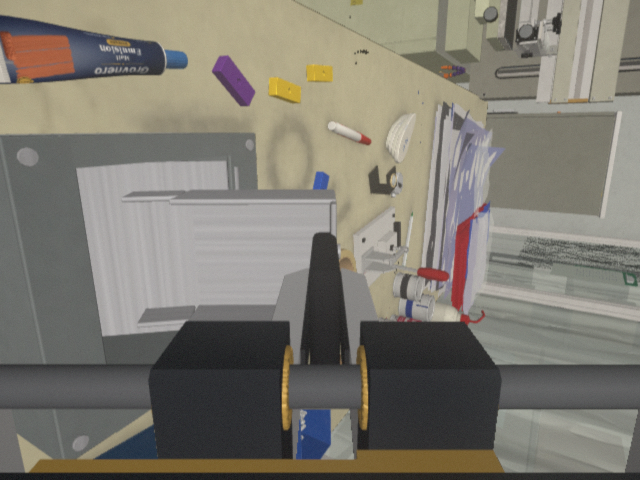

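View pics/t5.png

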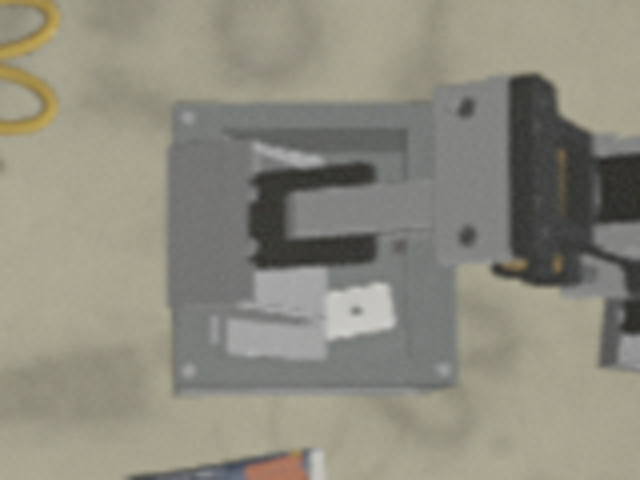

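The scoop is empty in the wrist view and the flap is open. A white block shows in the slot at (360,310) and one behind the pane. I hold for a moment and look for both blocks.

Emit:
servo_tool:
  series:
    - [0,0,0,0,0,0]
    - [0,0,0,0,0,0]
    - [0,0,0,0,0,0]
    - [0,0,0,0,0,0]
    - [0,0,0,0,0,0]
    - [0,0,0,0,0,0]
    - [0,0,0,0,0,0]
    - [0,0,0,0,0,0]
    - [0,0,0,0,0,0]
    - [0,0,0,0,0,0]

```text
clock: 10.75
eef_pos: [529.4, 137.2, 213.5]
eef_rot: [2.095, 0.0, -3.12]
wrist_force: [1.2, -2.1, 2.4]
finger_gap: 11.6
```

Run:
```python
from h import *
s=read_state(); print(s["clock"],s["wrist_force"].round(1))
c=camera("scene"); a=cv2.resize(c["pixels"][190:300,250:370],None,fx=5,fy=5,interpolation=cv2.INTER_CUBIC); save("s6",a)
c=camera("top"); save("t6",cv2.resize(c["pixels"][140:260,280:440],None,fx=4,fy=4,interpolation=cv2.INTER_CUBIC))
```

```text
10.75 [ 1.2 -2.1  2.4]
```

View pics/s6.png

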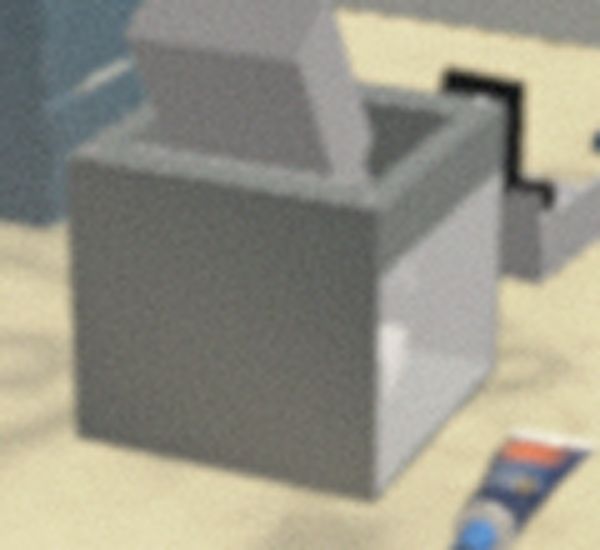

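View pics/t6.png

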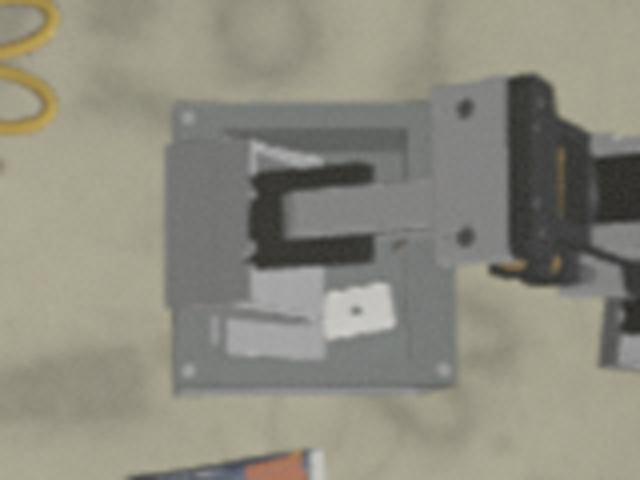

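Run:
```python
from h import *
t=camera("top"); s=camera("scene")
for z in (10,22,40,60,80):
    P=onz(t,280+360/4-.4,140+310/4-.4,z); q=P-BC; print(z,(q@xb).round(1),(q@yb).round(1),proj(s,P).round(1))
print([ (proj(s,BC+[0,0,z]+70*yb-67*xb)).round(1) for z in (4,130)],[ (proj(s,BC+[0,0,z]+70*yb+67*xb)).round(1) for z in (4,130)])
a=t["pixels"][180:230,360:395]; save("t7",cv2.resize(a,None,fx=12,fy=12,interpolation=cv2.INTER_CUBIC))
a=s["pixels"][215:290,320:355]; a=cv2.convertScaleAbs(a,alpha=1.4,beta=-60); save("s7",cv2.resize(a,None,fx=8,fy=8,interpolation=cv2.INTER_CUBIC))
```

```text
10 -34.7 22.3 [323.7 262.3]
22 -33.4 23.3 [324.  257.8]
40 -31.5 24.9 [324.4 250.9]
60 -29.4 26.7 [324.9 243.1]
80 -27.3 28.5 [325.4 235.1]
[array([348.6, 263.1]), array([350.6, 210.7])] [array([325. , 288.6]), array([326. , 231.5])]
```

View pics/t7.png

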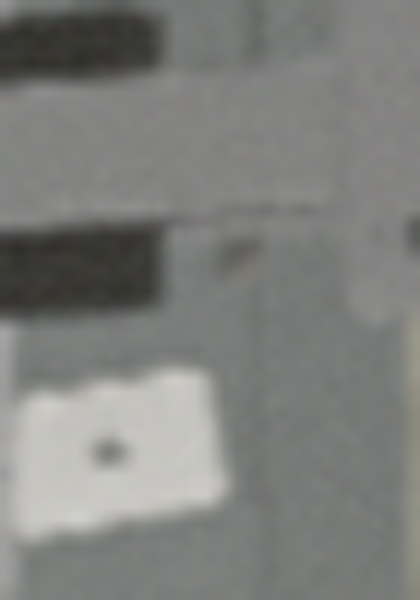

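View pics/s7.png

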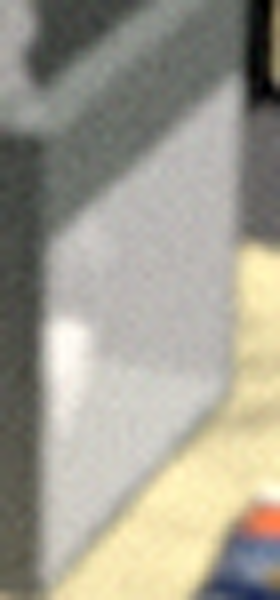

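The thick block lies near the box floor, and its position agrees between the two views. The scoop and flap are clear in the wrist view. A corner beside the finger at (380,201) in the full top image is probably the thin block inside the box. I withdraw the nose up its own slope so the flap closes.

Emit:
servo_tool:
  series:
    - [0,0.6,0,0,0,0]
    - [0,1.4,0,0,0,0]
    - [0,2.4,0,0,0,0]
    - [0,3.4,0,0,0,0]
    - [0,4.5,0,0,0,0]
    - [0,5.6,0,0,0,0]
    - [0,6.7,0,0,0,0]
    - [0,7.8,0,0,0,0]
    - [0,8.9,0,0,0,0]
    - [0,10,0,0,0,0]

```text
clock: 11.78
eef_pos: [528.2, 187.9, 301.0]
eef_rot: [2.096, 0.0, -3.12]
wrist_force: [-0.1, -0.4, -3.3]
finger_gap: 11.6
```

Run:
```python
from h import *
s=read_state(); T=toolT(); print(s["clock"],s["joints"].round(2),s["wrist_force"].round(1),np.round(noseb(T),1))
c=camera("top"); save("t8",cv2.resize(c["pixels"][140:260,240:440],None,fx=4,fy=4,interpolation=cv2.INTER_CUBIC))
c=camera("scene"); save("s8",cv2.resize(c["pixels"][120:300,220:400],None,fx=3,fy=3,interpolation=cv2.INTER_CUBIC))
c=camera("wrist"); save("w8",c["pixels"])
p1=np.array([525,300,230.]);print(rel(p1,down(-3.14)))
```

```text
11.7833 [-0.15  0.3   1.61  1.02  1.54 -1.96] [-0.1 -0.4 -3.3] [ 60.6  -0.  177.   59.9]
[0.091, -0.469, 13.267, 1.046, -0.009, 0.019]
```

View pics/t8.png

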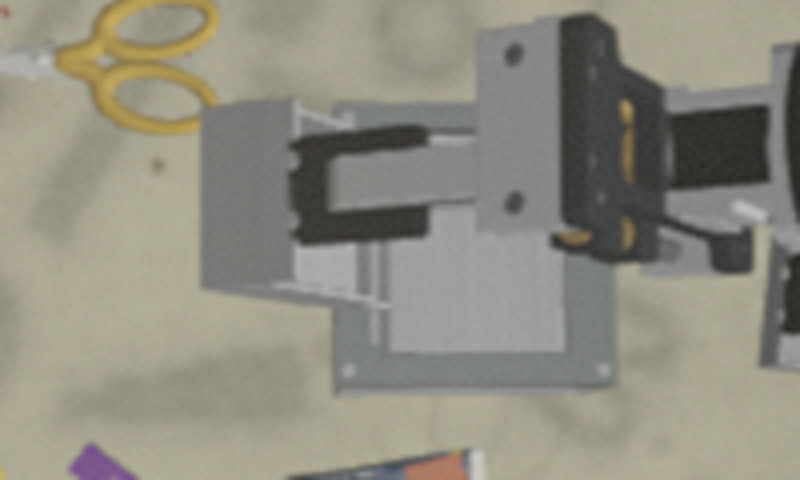

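View pics/s8.png

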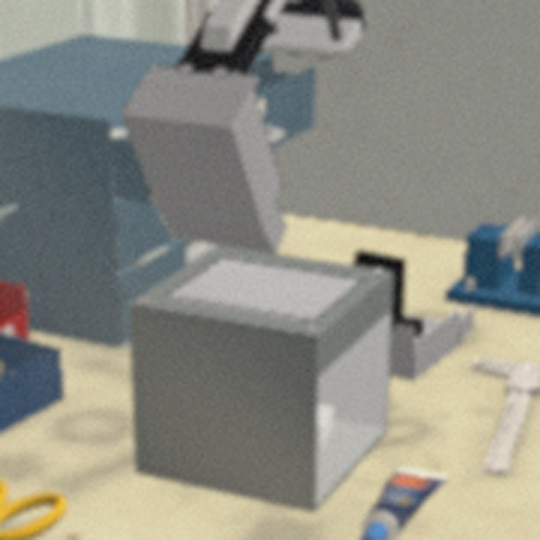

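View pics/w8.png

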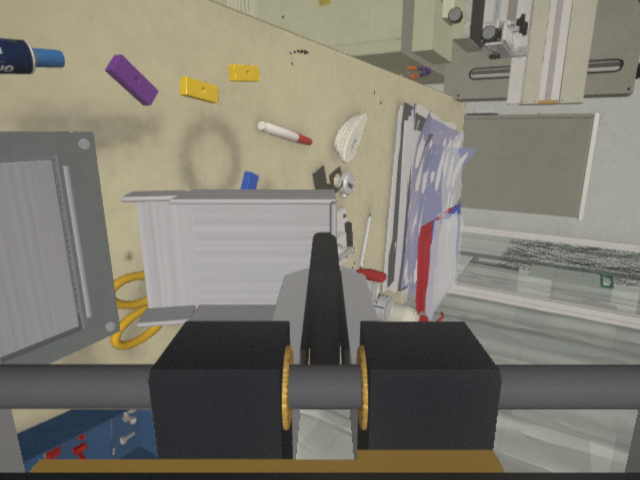

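The flap is shut and flush. The scoop is empty in the wrist view. Levelling it and moving away from the box.

Emit:
servo_tool:
  series:
    - [0,0,0.9,0.07,0,0]
    - [0,-0.1,2.2,0.17,0,0]
    - [0,-0.1,3.5,0.28,0,0]
    - [0,-0.2,4.9,0.39,0,0]
    - [0,-0.2,6.3,0.5,0,0]
    - [0,-0.3,7.7,0.61,0,0]
    - [0,-0.4,9.1,0.72,0,0]
    - [0,-0.4,10.5,0.83,0,0]
    - [0.1,-0.5,12,0.94,0,0.01]
    - [0.1,-0.5,13.3,1.046,-0.009,0.02]

```text
clock: 12.77
eef_pos: [524.9, 300.3, 228.4]
eef_rot: [-3.136, -0.001, 3.141]
wrist_force: [0.7, -1.8, -2.9]
finger_gap: 11.7
```

Run:
```python
from h import *
s=read_state(); T=toolT(); print(s["clock"],s["joints"].round(2),s["wrist_force"].round(1),s["eef_pos"],s["eef_rot"])
print(rel([514,402.4,110],down(3.033)))
```

```text
12.7667 [ 0.46  0.41  1.32 -0.    1.42 -1.11] [ 0.7 -1.8 -2.9] [524.85808786 300.29998001 228.44464868] [-3.13618813e+00 -1.48687264e-03  3.14118434e+00]
[1.072, 10.273, 11.791, -0.005, -0.001, 0.108]
```

Emit:
servo_tool:
  series:
    - [0.1,1.2,0,0,0,0.01]
    - [0.25,2.5,0.5,0,0,0.02]
    - [0.4,3.8,1.5,0,0,0.04]
    - [0.5,5.1,3,0,0,0.05]
    - [0.6,6.4,4.5,0,0,0.06]
    - [0.8,7.7,6,0,0,0.08]
    - [0.9,8.8,7.6,0,0,0.09]
    - [1,9.6,9.2,0,0,0.1]
    - [1.05,10.1,10.7,0,0,0.105]
    - [1.07,10.27,11.8,-0.005,0,0.108]

```text
clock: 13.6
eef_pos: [513.3, 402.6, 108.5]
eef_rot: [3.138, -0.005, 3.034]
wrist_force: [0.9, -0.1, -2.8]
finger_gap: 11.8
```

Run:
```python
from h import *
print(rel([514,402.4,63.2],down(3.033)), read_state()["eef_pos"])
c=camera("scene"); save("s9",cv2.resize(c["pixels"][120:400,160:460],None,fx=2,fy=2))
```

```text
[-0.095, -0.028, 4.532, 0.003, -0.005, 0.001] [513.27731598 402.60906713 108.52466943]
```

View pics/s9.png

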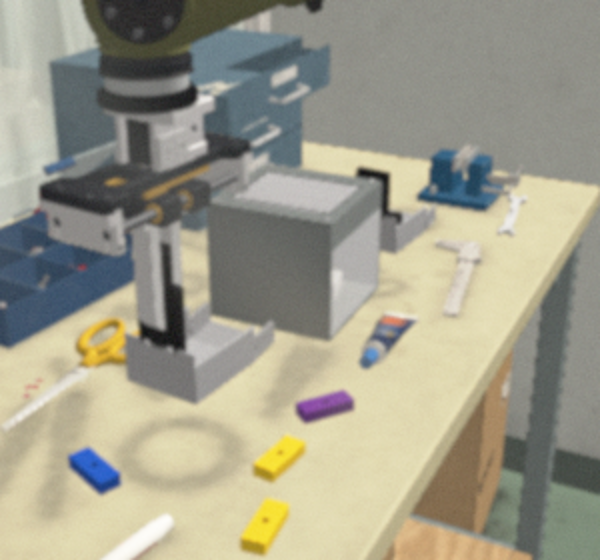

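The scoop is empty, level and over free table. Lowering it.

Emit:
servo_tool:
  series:
    - [0,0,0.6,0,0,0]
    - [0,0,1.3,0,0,0]
    - [0,0,2.0,0,0,0]
    - [0,0,2.6,0,0,0]
    - [0,0,3.2,0,0,0]
    - [0,0,3.7,0,0,0]
    - [0,0,4.0,0,0,0]
    - [0,0,4.2,0,0,0]
    - [0,0,4.35,0,0,0]
    - [0,0,4.45,0,0,0]

```text
clock: 14.48
eef_pos: [514.0, 402.7, 66.5]
eef_rot: [3.137, -0.002, 3.034]
wrist_force: [-1.2, -0.9, -1.4]
finger_gap: 11.9
```

Run:
```python
from h import *
s=read_state(); print(s["clock"],s["eef_pos"],s["wrist_force"],s["eef_rot"])
```

```text
14.4833 [513.95150742 402.7331199   66.49166922] [-1.15602551 -0.94957035 -1.38768528] [ 3.13675868e+00 -2.21625032e-03  3.03396809e+00]
```

Emit:
servo_tool:
  series:
    - [0,0,0.05,0,0,0]
    - [0,0,0.1,0,0,0]
    - [0,0,0.15,0,0,0]
    - [0,0,0.2,0,0,0]
    - [0,0,0.2,0,0,0]
    - [0,0,0.2,0,0,0]
    - [0,0,0.2,0,0,0]
    - [0,0,0.2,0,0,0]
    - [0,0,0.2,0,0,0]
    - [0,0,0.2,0,0,0]

```text
clock: 15.32
eef_pos: [513.9, 402.7, 64.5]
eef_rot: [3.137, -0.002, 3.034]
wrist_force: [-0.1, -0.2, -2.0]
finger_gap: 12.0
```

Emit:
servo_tool:
  series:
    - [0,0,0.03,0,0,0]
    - [0,0,0.06,0,0,0]
    - [0,0,0.09,0,0,0]
    - [0,0,0.12,0,0,0]
    - [0,0,0.15,0,0,0]
    - [0,0,0.17,0,0,0]
    - [0,0,0.17,0,0,0]
    - [0,0,0.17,0,0,0]
    - [0,0,0.17,0,0,0]
    - [0,0,0.17,0,0,0]

```text
clock: 16.15
eef_pos: [514.0, 402.9, 63.2]
eef_rot: [3.136, -0.002, 3.034]
wrist_force: [-2.1, 0.4, 5.7]
finger_gap: 11.4
```

Contact (+5.7 N). Opening the gripper.

Emit:
servo_tool:
  series:
    - [0,0,0,0,0,0]
    - [0,0,0,0,0,0]
    - [0,0,0,0,0,0]
    - [0,0,0,0,0,0]
    - [0,0,0,0,0,0]
    - [0,0,0,0,0,0]
    - [0,0,0,0,0,0]
    - [0,0,0,0,0,0]
    - [0,0,0,0,0,0]
    - [0,0,0,0,0,0]
  gripper: 8

```text
clock: 16.98
eef_pos: [513.9, 402.7, 62.8]
eef_rot: [3.137, -0.002, 3.034]
wrist_force: [0.7, 1.3, -0.4]
finger_gap: 75.0
```

Emit:
servo_tool:
  series:
    - [0,0,-0.3,0,0,0]
    - [0,0,-1,0,0,0]
    - [0,0,-2,0,0,0]
    - [0,0,-3.5,0,0,0]
    - [0,0,-5,0,0,0]
    - [0,0,-7,0,0,0]
    - [0,0,-9,0,0,0]
    - [0,0,-11,0,0,0]
    - [0,0,-13.5,0,0,0]
    - [0,0,-16,0,0,0]

```text
clock: 17.82
eef_pos: [514.0, 401.8, 225.0]
eef_rot: [3.136, -0.002, 3.034]
wrist_force: [0.1, 0.8, 0.3]
finger_gap: 80.1
```

Run:
```python
from h import *
s=read_state(); print(s["clock"],s["eef_pos"].round(1),s["wrist_force"].round(1),s["finger_gap"])
c=camera("wrist"); save("w10",c["pixels"])
c=camera("scene"); save("s10",cv2.resize(c["pixels"][120:360,200:440],None,fx=2.5,fy=2.5,interpolation=cv2.INTER_CUBIC))
c=camera("top"); save("t10",cv2.resize(c["pixels"][140:300,180:500],None,fx=2.5,fy=2.5,interpolation=cv2.INTER_CUBIC))
```

```text
17.8167 [514.  401.8 225. ] [0.1 0.8 0.3] 80.0728495029933
```

View pics/w10.png

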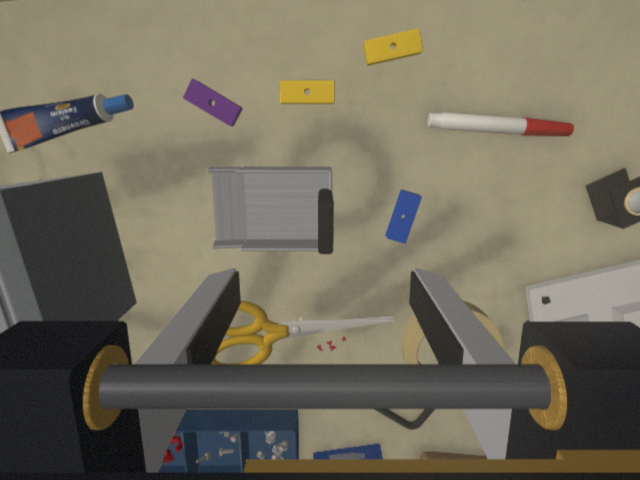

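View pics/s10.png

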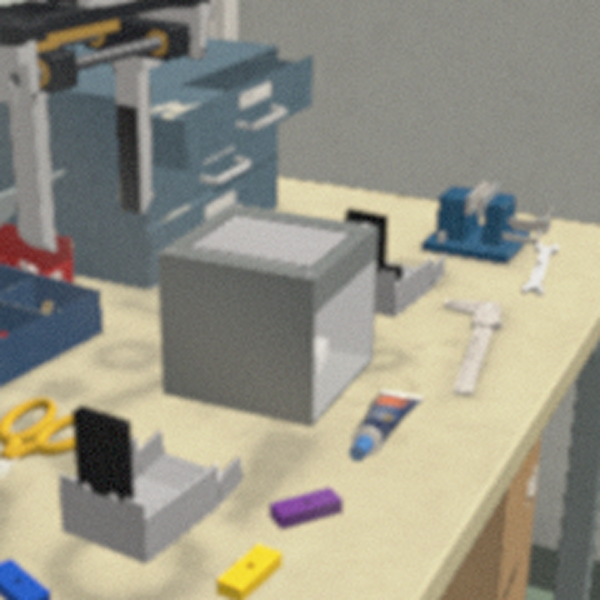

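View pics/t10.png

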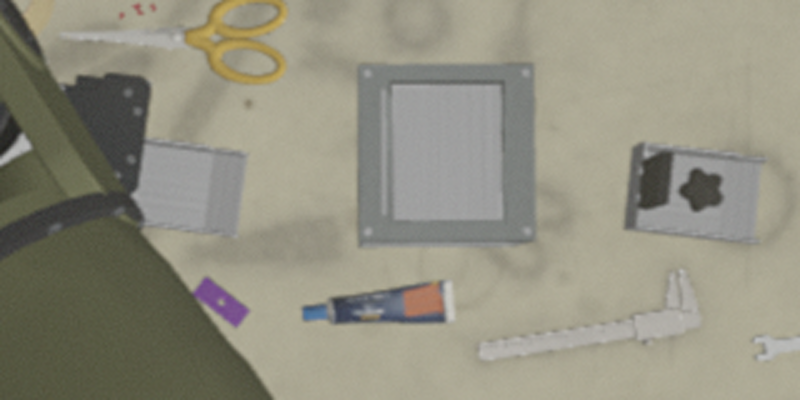

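The scoop stands upright and empty, the flap is flush, and the other scoop is undisturbed. No white block is visible anywhere outside the box. Handing in.

```bash
python3 -c "
from cell import *
print(sign_off(), read_state()['clock'])"
```

```text
the job is handed in; nothing more can be done
the job is handed in; nothing more can be done
```

The job is done and handed in at about 18 s of the 61 s allowed. I could not see the thin block directly in the box; that part is inferred.

**What I did:** I gripped the white-block scoop by its handle and carried it level over the flap's hinge. I then pushed the flap open with the nose while tipping to 60° and held it there for about a second. After drawing the nose out so the flap closed, I set the scoop down upright where it had stood and let go.

**Last checks:**
- **Scoop and flap:** the scoop is upright and empty, and the flap is level with the box top.
- **Surroundings:** the star-knob scoop and the coloured look-alikes are where they were. The gripper is touching nothing (wrist force under 1 N).
- **Thick block:** seen in the box, near the floor, in both the top and scene views.
- **Thin block:** while the flap was open, the gripper finger hid most of that side from the top camera, and only what looks like one of its corners showed. I take it to be in the box because the scoop and flap were clear and no white block lies anywhere outside.

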